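# Load a steel tube into a vee fixture and clamp it

### The job

Roll the steel tube along the fixture's deck (do not lift it) until it drops into the vee, and let go so that it centres itself in the vee. Then slide it along the vee until it touches the end stop, pressing it lightly against the stop, and only then swing the clamp arm over and press it down until its sprung foot holds the tube firmly. The tube is thin-walled: keep every push gentle, never more than about 25 N, and leave the things lying around alone.

Things in the scene. Friction and masses are not known exactly. Their poses are not given: they have to be found in the camera images.
- fixture: Fixed vee fixture on a plywood base 250 x 230 x 18 mm; never moves. Origin on the bench top, straight below the vee's bottom line; y runs along the vee, x is the way the tube rolls, z up. A level black deck at z 50 mm spans x -115 to -22 mm. Deck and vee span y -75 to +60 mm: stop at the +60 end, -75 end open. Clamp bracket at x 58 to 80, y 10 to 50 mm, up to z 110 mm.
- vee_edge (a point): Edge where the deck ends and the vee begins, at fixture x -22, z 50 mm, mid-length; axes as the fixture's. From it the near flank falls at 45 degrees to the bottom at x 0, z 28 mm; the far flank rises at 45 degrees to x 34, z 62 mm. The tube tips in by itself once its axis has passed this edge.
- tube_home (a point): Where the tube's centre is when it lies home in the vee and touches the stop: fixture x 0, y -15, z 56.3 mm; axes as the fixture's. The tube's top is then at z 76.3 mm, and its free end at y -90 mm, 15 mm out of the vee's open end.
- tube: Loose round steel tube, 40 mm diameter, 150 mm long, square closed ends, 0.32 to 0.52 kg. Origin at its centre, y along the tube (x, z turn as it rolls). It starts on the deck, within 4 degrees of parallel to the vee, its axis at fixture x -75 to -50 mm and 20 to 45 mm further to -y than when against the stop. Sliding it along the vee takes 2 to 5 N.
- stop: End stop, an upright aluminium plate 60 mm wide (fixture x), 12 mm thick, from fixture z 18 to 78 mm, across the vee's +y end. Origin in the face that the tube's +y end must touch, at the height of the seated tube's axis; axes as the fixture's.
- clamp (a joint): Clamp arm's angle, rad: 0 = level over the vee, larger = raised, 1.57 upright, 1.95 leaning back (limit); starts at 1.6 to 1.9. Hinge along y at fixture x 66, y 30, z 100 mm. Arm 118 mm long, 20 wide, 12 thick; its outer 46 mm is a rubber handle 24 wide, 16 thick. Stiff hinge (0.5 N m, 5 N at the handle) stays where left. It is down when its foot presses the tube, near 0.
- clamp_foot (a point): Centre of the lower end of the arm's sprung rubber foot (18 mm diameter), 66 mm from the hinge. Spring 3 N per mm, 8 mm travel. It meets the seated tube's top at about 0.01 rad. Push the handle 10 to 14 N in all (5 N of it hinge friction) and the stiff hinge then keeps the foot pressed on the tube.
- clamp_grip (a point): Point on the handle's upper face, 100 mm from the hinge, 8 mm off the arm's centre line, mid-width: the side to push for closing. It looks up when the arm is level and to fixture +x, away from the vee, when upright. Axes at joint 0 as the fixture's; they turn with the arm.
- tin: Bystander: filler tin, 72 mm diameter, 70 mm tall; origin under its centre. Leave alone.
- scraper: Bystander: scraper 220 mm long, lying along its x axis, low; origin under its middle. Leave alone.
- flange: Bystander: round black flange, 100 mm diameter, 20 mm thick; origin under its centre. Leave alone.
Things that resemble listed ones, but are neither listed nor needed, are in the scene too. Leave any blue or purple look-alike of the tube alone.

How it is judged:
On the way, in this order (a step that is already met when the one before it is completed fails the run):
1. the tube lies home in the vee, let go by the fingers, the clamp still raised (x of tube in the frame of fixture between -0.002 and 0.002 m and z of tube in the frame of fixture between 0.0543 and 0.0583 m and angle between the y axis of tube and the y axis of fixture, either way round below 0.03 rad and contact force between the fingers and tube below 0.2 N and linear speed of tube below 0.02 m/s and value of joint clamp above 0.3 rad), for 0.3 s.
2. the tube, still home in the vee, is pressed against the end stop with over 1.5 N, the clamp still raised (x of tube in the frame of fixture between -0.002 and 0.002 m and z of tube in the frame of fixture between 0.0543 and 0.0583 m and angle between the y axis of tube and the y axis of fixture, either way round below 0.03 rad and y of tube in the frame of fixture between -0.017 and -0.013 m and contact force between tube and stop above 1.5 N and value of joint clamp above 0.3 rad), for 0.1 s.
At the end, for the whole second after the job is handed in: The tube lies at rest home in the vee (axis within 2 mm of the vee's centre in x and z, within 0.03 rad of parallel), its end within 2 mm of the end stop, and the clamp arm, released, is down (below 0.1 rad) with its foot pressing on the tube with more than 3 N (x of tube in the frame of fixture between -0.002 and 0.002 m and z of tube in the frame of fixture between 0.0543 and 0.0583 m and angle between the y axis of tube and the y axis of fixture, either way round below 0.03 rad and y of tube in the frame of fixture between -0.017 and -0.013 m and value of joint clamp below 0.1 rad and contact force between clamp and tube above 3 N and linear speed of tube below 0.01 m/s); the robot touches nothing.
It fails at once if the tube is pushed or squeezed by the robot with more than 25 N (contact force between any of the fingers, the arm and tube above 25 N).
It fails at once if the tube is driven into the end stop with more than 25 N (contact force between tube and stop above 25 N).
It fails at once if the clamp presses the tube with more than 25 N (contact force between clamp and tube above 25 N).
It fails at once if the tube is lifted more than 12 mm off the deck (z of tube in the frame of fixture above 0.082 m).
It fails at once if a bystander is moved more than 20 mm (distance of any of tin, scraper, flange from where it was at the start of the episode above 0.02 m).
It also fails if it takes over 72 s, if anything falls off the work surface, if the arm or the gripper's body presses on something with over 40 N, if the wrist force passes 120 N, or if a joint passes its speed limit or range.

### The arm

A 6-joint arm with a two-finger parallel gripper is mounted at the origin on the work surface. World frame = base frame: x ahead of the robot, y to its left, z up, the work surface at z = 0. Lengths are in m, angles in rad, forces in N, time in s.
With the tool pointing down it reaches from about 0.275 to 0.875 m from the base axis. Payload 12.5 kg.
Tool frame: the origin (TCP) lies at the very end of the fingers, on their centre line; the grasp point (between the pads) lies 19 mm behind it; z points along the fingers, y is the line along which they close (so a half turn about z gives the same grasp; the last joint's range is limited). The gripper opens to 85 mm and grips with 20 to 120 N. Pads are 22 mm wide; open, the fingers measure 114 mm over their backs; the gripper's body (76 mm by 85 mm) begins 54 mm behind the grasp point. The pads swing forward as they close: fully open they stand 13 mm farther back than shut.
Start: joints at [1.069, 0.351, 1.652, -0, 1.139, -0.085], TCP at [0.223, 0.503, 0.231] pointing down, gripper open.
Joint ranges: [-2.75, 2.75], [-0.79, 2.1], [0.01, 2.65], [-1.57, 4.71], [0.07, 3.14], [-2.87, 2.87]. Speed limits (rad/s): [2.22, 2.22, 2.79, 3.14, 3.14, 3.14].

### API

Orientations are given as a 3x3 rotation matrix whose columns are the frame's x, y, z axes.
In Python, from bench import manip gives the robot as it stands. Calls block until the motion is done:
- manip.move_ptp(position, orientation): joint-space move of the TCP to a pose.
- manip.move_l(position, attitude=None, max_speed=0.15): straight line of the TCP; attitude=None keeps the orientation; max_speed is the mean speed in m/s.
- manip.move_j(angles): joint-space move.
- manip.set_gripper(opening, effort=None): opening from 0.0 (shut) to 1.0 (fully open); effort is the grip in N (None keeps the last); returns when the fingers have stopped.
- manip.dwell(seconds).
- manip.inverse_kinematics(position, orientation): joint angles nearest the present ones, or None.
- manip.grab_frame(name): name is "side" or "top"; returns (picture, depth): 400x640x3 uint8, red, green, blue; 400x640 float32, m along the optical axis (not along the pixel's ray), 0 where there is no reading.
- manip.get_calibration(name): a dict with "camera_matrix" (3x3 intrinsics, pixels), "k1" (the pictures are not rectified: a ray, as slopes to the right and down, at radius r is drawn at 1 + k1 r^2 times it, then the intrinsics apply), "R" (3x3) and "t" (3): a world point X has camera coordinates R X + t. Camera axes: x right, y down, z forward; pixel columns grow to the right and rows downward; lengths in m; the calibration is good to about 2 mm. A picture is of the moment at which its call begins. get_calibration takes no time and is no camera call.
A pose or a line that the arm cannot do raises manip.Unreachable and nothing moves.
- manip.sign_off(): hands the job in; it is judged then, once.
Trained networks look in the newest picture that a camera, given by its name, has taken for a name from the list of things; names that differ only in an ending like _2 or _b are one class to them, and where a whole thing is asked for, a point or a joint stands for the part that bears it (a point fixed in the world has none). Each returns a list of dicts, best first, with "confidence" (0 to 1); they miss things now and then, are a little off and sometimes report something else, mostly with a low value. They report only what shows in the picture. A call takes as long as a camera call. They do not tell look-alikes from the thing itself.
- manip.look_for(camera, name): "at" ([x, y, z] in m, in world coordinates, good to about 4 mm: the middle of the surface that is visible of it).
Readings, each from a call of its own:
- manip.current_time(): time.
- manip.current_qpos(): joint angles.
- manip.current_joint_vel(): joint speeds.
- manip.current_joint_torque(): joint torques, N m.
- manip.current_ee_pos(): TCP position.
- manip.current_tcp_rot(): TCP orientation.
- manip.current_force(): force on the tool from outside, world axes, zero at the start.
- manip.current_ft_torque(): the same for the moment, N m.
- manip.current_grip_width(): opening from 0.0 (shut) to 1.0 (fully open).
- manip.current_grip_force(): force on a finger pad.
Only numpy, scipy, OpenCV 4.12 (cv2) and the standard library are available. Lean on these libraries where they do the work, as an engineer would, in place of code of your own. Each camera call takes 0.05 s, during which the arm holds its last target. There are 200 camera calls.

## Working session

There is one attempt and no reset: what is moved stays moved. The work goes in short steps, each a Python script; the robot and the scene stay as the last script left them, time stands still between calls to the robot, and variables do not carry over. Pictures are saved under pics/ and viewed, at most 10 in all, crops included, and the job is handed in when it is done.

```bash
mkdir -p pics; cat > h.py <<'E'
import numpy as np, cv2
from bench import manip as m
def snap(cam,name):
    p,d=m.grab_frame(cam); cv2.imwrite(f'pics/{name}.png',p[:,:,::-1]); np.savez(f'pics/{name}.npz',p=p,d=d); return p,d
def cloud(cam,d):
    c=m.get_calibration(cam);K=np.array(c['camera_matrix']);R=np.array(c['R']);t=np.array(c['t'])
    v,u=np.mgrid[:400,:640].astype(float)
    a=np.stack([(u-K[0,2])/K[0,0],(v-K[1,2])/K[1,1]],-1); s=a.copy()
    for _ in range(10): s=a/(1+c['k1']*(s**2).sum(-1,keepdims=True))
    X=np.concatenate([s,np.ones_like(u)[...,None]],-1)*d[...,None]
    return (X-t)@R
E
python3 - <<'E'
from h import *
for c in('side','top'):
    snap(c,c+'0')
    for n in('fixture','tube','stop','clamp','clamp_grip','clamp_foot','vee_edge','tin','scraper','flange'):
        print(c,n,[(np.round(r['at'],3).tolist(),round(r['confidence'],2)) for r in m.look_for(c,n)][:3])
print(m.current_time(), m.current_force())
E
```

```text
side fixture [([0.526, -0.133, 0.032], 0.65)]
side tube [([0.323, 0.124, 0.034], 0.98), ([0.237, -0.286, 0.036], 0.86), ([0.755, -0.122, 0.032], 0.7)]
side stop [([0.526, -0.056, 0.068], 0.58), ([0.624, 0.109, 0.023], 0.42)]
side clamp [([0.593, -0.098, 0.174], 0.65)]
side clamp_grip [([0.595, -0.093, 0.176], 0.9)]
side clamp_foot []
side vee_edge [([0.528, -0.137, 0.029], 0.87)]
side tin [([0.474, 0.098, 0.065], 0.91)]
side scraper [([0.509, -0.366, 0.009], 0.85)]
side flange [([0.622, 0.11, 0.022], 0.97), ([0.53, -0.053, 0.068], 0.74)]
top fixture [([0.527, -0.102, 0.016], 0.85)]
top tube [([0.445, -0.161, 0.087], 0.8), ([0.237, -0.276, 0.039], 0.72), ([0.327, 0.141, 0.039], 0.63)]
top stop [([0.525, -0.047, 0.075], 0.4), ([0.526, -0.098, 0.018], 0.16)]
top clamp [([0.594, -0.085, 0.185], 0.77)]
top clamp_grip [([0.595, -0.088, 0.188], 0.61)]
top clamp_foot [([0.583, -0.083, 0.175], 0.36)]
top vee_edge [([0.527, -0.1, 0.016], 0.78), ([0.442, -0.163, 0.087], 0.72), ([0.595, -0.087, 0.187], 0.69)]
top tin [([0.482, 0.12, 0.072], 0.77), ([0.528, -0.1, 0.014], 0.31)]
top scraper [([0.513, -0.361, 0.009], 0.74)]
top flange [([0.62, 0.119, 0.018], 0.67)]
1.1 [ 0.89140011  0.09657589 -0.11857364]
```

View pics/top0.png

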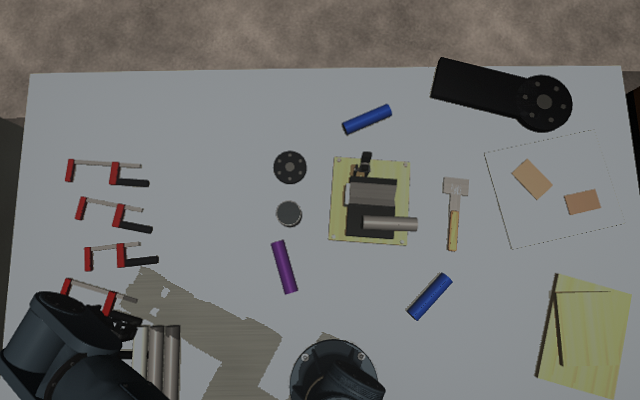

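View pics/side0.png

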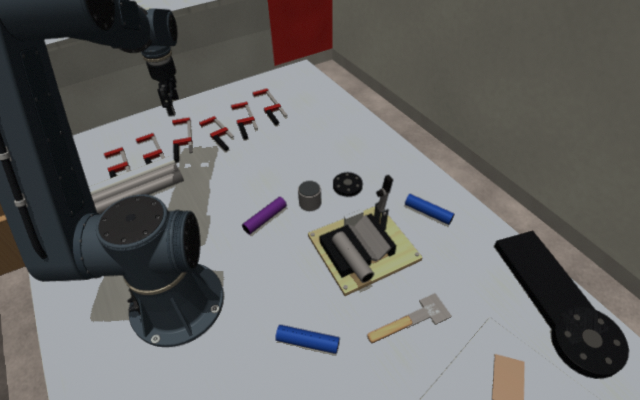

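The top view shows the fixture at px (328–410, 155–245). The steel tube lies on its deck at about (390, 223), and the clamp is upright at about (365, 160). The side view agrees, and the blue and purple tubes are decoys away from the fixture. Next I'll fit the fixture and tube poses to the depth image.

```bash
cat > fit.py <<'E'
from h import *
from scipy.optimize import differential_evolution as DE
def H(q,P):
    x0,y0,a,xt,yt,b,D=q
    c,s=np.cos(a),np.sin(a); dx,dy=P[:,0]-x0,P[:,1]-y0
    x,y=c*dx+s*dy,-s*dx+c*dy
    z=np.full(len(x),0.018)
    iny=(y>-.075)&(y<.06)
    z=np.where(iny&(x>-.115)&(x<-.022),.05,z)
    z=np.where(iny&(x>=-.022)&(x<.034),.028+abs(x),z)
    z=np.where((y>=.06)&(y<.072)&(abs(x)<.03),.078,z)
    z=np.where((y>.01)&(y<.05)&(x>.058)&(x<.08),.11,z)
    cb,sb=np.cos(b),np.sin(b); u=cb*(x-xt)+sb*(y-yt); v=-sb*(x-xt)+cb*(y-yt)
    t=(abs(u)<.02)&(abs(v)<.075)
    zt=D+np.sqrt(np.maximum(.02**2-u**2,0))
    return np.where(t,np.maximum(z,zt),z)
def fit(cam,d,tb=((-.09,.01),(-.075,-.005))):
    P=cloud(cam,d).reshape(-1,3); P=P[d.reshape(-1)>0]
    P=P[(abs(P[:,0]-.525)<.11)&(abs(P[:,1]+.12)<.10)&(P[:,2]>.008)&(P[:,2]<.125)]
    f=lambda q:np.minimum(abs(H(q,P)+q[7]-P[:,2]),.012).mean()
    g=lambda q:f(q)
    r=DE(lambda q:np.minimum(abs(H(q[:7],P)+q[7]-P[:,2]),.012).mean(),
      [(.47,.57),(-.16,-.06),(-.2,.2),tb[0],tb[1],(-.08,.08),(.05,.082),(-.004,.004)],seed=1,maxiter=400,popsize=12,tol=1e-6)
    return r.x,r.fun,len(P)
if __name__=='__main__':
    for c in('top','side'):
        d=np.load(f'pics/{c}0.npz')['d']; q,e,n=fit(c,d); print(c,np.round(q,4),round(e,5),n)
    P=cloud('top',np.load('pics/top0.npz')['d']).reshape(-1,3)
    B=P[(abs(P[:,2]-.018)<.006)&(abs(P[:,0]-.525)<.15)&(abs(P[:,1]+.12)<.15)]
    print(cv2.minAreaRect((B[:,:2]*1000).astype(np.float32)))
    for c in('top','side'):
        P=cloud(c,np.load(f'pics/{c}0.npz')['d']).reshape(-1,3)
        A=P[(P[:,2]>.125)&(abs(P[:,0]-.595)<.06)&(abs(P[:,1]+.09)<.05)]
        print(c,len(A),A.min(0),A.max(0),A.mean(0)); A=A[np.argsort(A[:,2])][::max(1,len(A)//12)]; print(np.round(A,3).tolist())
E
python3 fit.py
```

```text
top [ 0.5276 -0.1137 -0.0903 -0.0748 -0.0575  0.0277  0.0699 -0.0009] 0.00292 4937
side [ 0.525  -0.1142 -0.093  -0.0747 -0.0562  0.0362  0.0698  0.0013] 0.00399 4151
((522.0405883789062, -118.25704956054688), (230.3369140625, 251.04092407226562), 84.73011016845703)
top 177 [ 0.5777461  -0.10297334  0.12604081] [ 0.61690549 -0.07851314  0.21997002] [ 0.59819159 -0.08911282  0.19108446]
[[0.595, -0.08, 0.126], [0.58, -0.086, 0.169], [0.579, -0.096, 0.171], [0.592, -0.094, 0.173], [0.595, -0.081, 0.175], [0.591, -0.088, 0.177], [0.597, -0.098, 0.186], [0.6, -0.089, 0.197], [0.6, -0.101, 0.204], [0.617, -0.083, 0.212], [0.603, -0.095, 0.214], [0.605, -0.095, 0.216], [0.61, -0.097, 0.217]]
side 276 [ 0.57495654 -0.10525789  0.1251029 ] [ 0.61396619 -0.07870562  0.21944952] [ 0.59565956 -0.09416774  0.17907372]
[[0.589, -0.084, 0.125], [0.593, -0.081, 0.136], [0.602, -0.1, 0.147], [0.587, -0.099, 0.164], [0.596, -0.1, 0.17], [0.581, -0.097, 0.176], [0.594, -0.092, 0.18], [0.596, -0.085, 0.185], [0.599, -0.079, 0.193], [0.597, -0.093, 0.202], [0.61, -0.102, 0.209], [0.61, -0.096, 0.215]]
```

```bash
cat >> h.py <<'E'
F=np.array([.5263,-.1139]); A=-.0915
ex=np.array([np.cos(A),np.sin(A),0]); ey=np.array([-np.sin(A),np.cos(A),0])
def W(x,y,z): return np.array([F[0],F[1],0])+(ex*x+ey*y)/1000+[0,0,z/1000]   # fixture mm -> world
def Fx(p): d=np.asarray(p)-[F[0],F[1],0]; return np.round(np.array([d@ex,d@ey,d[2]])*1000,1)
S=1
RD=lambda s=1: np.column_stack([np.cross(s*ey,[0,0,-1.]),s*ey,[0,0,-1.]])
def fo(): f=np.array(m.current_force()); return np.round([f@ex,f@ey,f[2]],2)
E
python3 - <<'E'
from h import *
for s in(1,-1): print(s,m.inverse_kinematics(W(-118,-57,150),RD(s)))
print(m.current_qpos())
q=[m.inverse_kinematics(W(-118,-57,150),RD(s)) for s in(1,-1)]
n=[np.abs(np.array(k)-m.current_qpos()).max() if k is not None else 9 for k in q]
s=[1,-1][int(np.argmin(n))]; open('s.txt','w').write(str(s))
m.set_gripper(.5); m.move_ptp(W(-120,-57,150),RD(s)); 
m.move_l(W(-120,-57,54)); print(m.current_time(),Fx(m.current_ee_pos()),fo(),m.current_grip_width())
p,d=snap('side','side1'); cv2.imwrite('pics/side1c.png',cv2.resize(p[180:320,260:460,::-1],None,fx=4,fy=4))
E
```

```text
1 [-4.84505569e-01  2.58804433e-01  2.01752768e+00 -4.44089210e-16
  8.65260536e-01 -1.96380190e+00]
-1 [-4.84505569e-01  2.58804433e-01  2.01752768e+00 -4.44089210e-16
  8.65260536e-01  1.17779076e+00]
[ 1.06940306e+00  3.50696254e-01  1.65179909e+00 -2.35887317e-05
  1.13911527e+00 -8.45927608e-02]
4.8333 [-119.6  -57.    54.5] [ 0.4  -0.18  0.6 ] 0.5043370864243449
```

View pics/side1c.png

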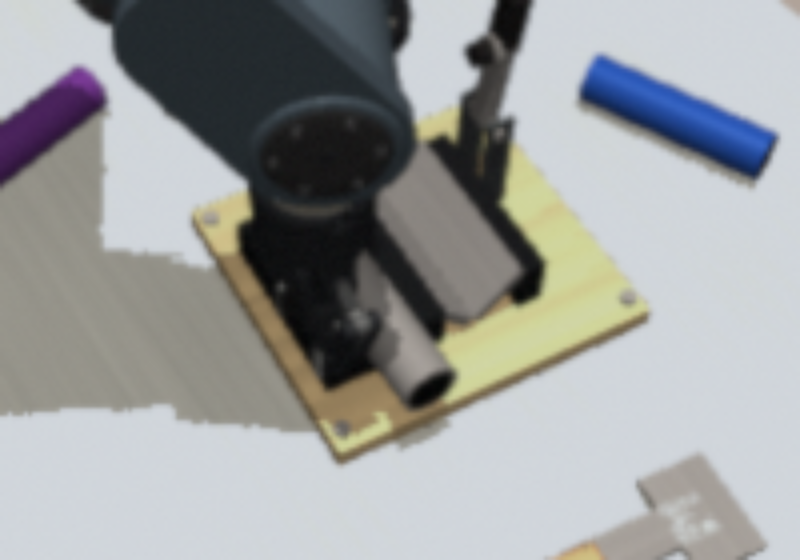

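The crop shows the gripper at the left of the deck, around (320, 310), with the tube in front of it at (400, 340), still in place. Now I'll roll it with small force-checked steps.

```bash
python3 - <<'E'
from h import *
for x in list(range(-114,-47,6))+[-48]:
    m.move_l(W(x,-57,54),max_speed=.04); f=fo(); print(x,f,end=' ')
    if abs(f[0])>12: print('STOP');break
print(m.current_time(),Fx(m.current_ee_pos()))
m.dwell(.5)
p,d=snap('side','side2'); cv2.imwrite('pics/side2c.png',cv2.resize(p[180:320,260:460,::-1],None,fx=3,fy=3))
E
```

```text
-114 [-0.04 -0.21  0.17] -108 [0.62 0.23 0.31] -102 [-0.48 -0.65  0.36] -96 [ 0.4  -0.05 -0.22] -90 [0.4  0.48 0.44] -84 [-0.15 -0.6  -0.63] -78 [ 0.1   0.5  -0.96] -72 [ 0.64  0.51 -0.76] -66 [ 0.84 -0.74 -0.07] -60 [-0.53  0.05  0.29] -54 [-0.41  0.29  0.57] -48 [-0.84  0.52 -1.01] -48 [ 0.46 -0.54 -0.41] 8.7333 [-48.1 -57.   54. ]
```

View pics/side2c.png

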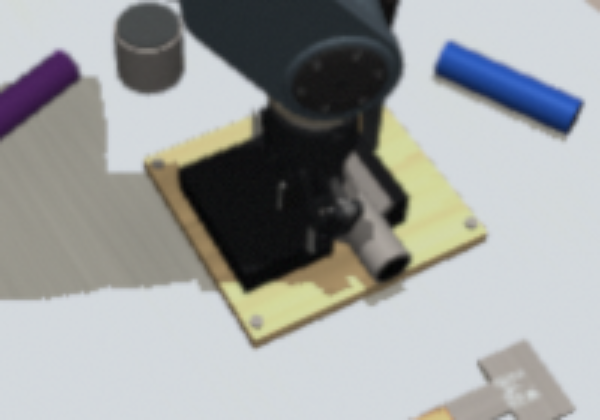

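The tube, at crop px (370, 235), has moved to the vee. I'll back off, stage for the axial push and measure it.

```bash
python3 - <<'E'
from h import *
from fit import fit
m.move_l(W(-60,-57,54)); m.move_l(W(-60,-57,140),max_speed=.25)
m.move_l(W(0,-230,140),max_speed=.3); m.set_gripper(0.)
print(m.current_time(),fo())
for c in('top','side'):
    p,d=snap(c,c+'3'); q,e,n=fit(c,d,((-.03,.01),(-.1,-.005))); print(c,np.round(q,4),e)
cv2.imwrite('pics/top3c.png',cv2.resize(np.load('pics/top3.npz')['p'][140:260,310:470,::-1],None,fx=4,fy=4))
E
```

```text
11.2667 [-0.29  0.24  0.52]
top [ 0.5287 -0.1137 -0.0884 -0.0017 -0.0578 -0.0024  0.0561 -0.0008] 0.0029640344588084664
side [ 5.254e-01 -1.133e-01 -9.690e-02 -3.000e-04 -5.670e-02  6.000e-03
  5.600e-02  1.500e-03] 0.003742856789847206
```

View pics/top3c.png

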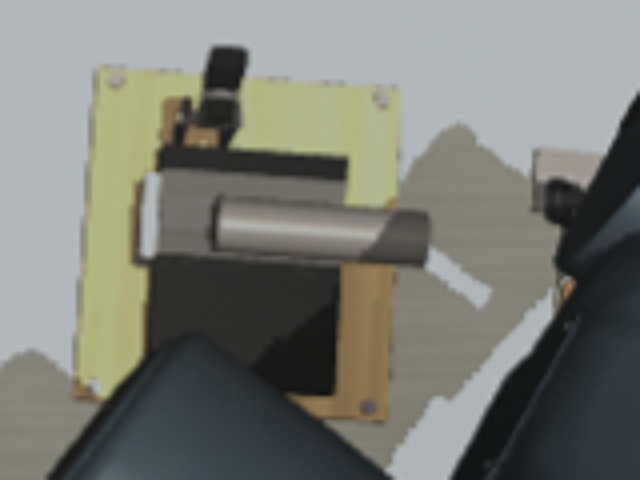

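In the crop the tube lies in the vee from (215, 225) to (430, 240), clear of the gripper. The fit puts it at y −57 and z 56. Now the axial push.

```bash
python3 - <<'E'
from h import *
m.move_l(W(0,-162,140),max_speed=.3); m.move_l(W(0,-162,51),max_speed=.12)
print(m.current_time(),fo()); y=-162.; L=[]
b=np.mean([fo() for _ in range(5)],0)
while y<-95:
    y+=3 if y<-114 else .5
    m.move_l(W(0,y,51),max_speed=.03)
    f=np.mean([fo() for _ in range(4)],0)-b; L.append((y,round(f[1],1)))
    if abs(f[1])>8.5: break
print(L); m.dwell(.3); print(fo()-b,Fx(m.current_ee_pos()),m.current_time())
E
```

```text
12.6333 [ 0.71 -1.43  0.62]
[(-159.0, np.float64(2.1)), (-156.0, np.float64(1.7)), (-153.0, np.float64(1.7)), (-150.0, np.float64(1.0)), (-147.0, np.float64(1.2)), (-144.0, np.float64(0.2)), (-141.0, np.float64(0.1)), (-138.0, np.float64(-0.2)), (-135.0, np.float64(0.4)), (-132.0, np.float64(-0.3)), (-129.0, np.float64(0.1)), (-126.0, np.float64(0.8)), (-123.0, np.float64(0.8)), (-120.0, np.float64(1.2)), (-117.0, np.float64(1.4)), (-114.0, np.float64(1.3)), (-113.5, np.float64(1.2)), (-113.0, np.float64(-1.6)), (-112.5, np.float64(-0.7)), (-112.0, np.float64(-2.0)), (-111.5, np.float64(-0.6)), (-111.0, np.float64(-0.7)), (-110.5, np.float64(-0.8)), (-110.0, np.float64(-1.2)), (-109.5, np.float64(-0.9)), (-109.0, np.float64(0.3)), (-108.5, np.float64(-1.7)), (-108.0, np.float64(-0.8)), (-107.5, np.float64(-1.2)), (-107.0, np.float64(-0.5)), (-106.5, np.float64(-0.8)), (-106.0, np.float64(-1.4)), (-105.5, np.float64(-1.1)), (-105.0, np.float64(-1.4)), (-104.5, np.float64(-0.7)), (-104.0, np.float64(-0.5)), (-103.5, np.float64(-0.4)), (-103.0, np.float64(-3.9)), (-102.5, np.float64(-6.4)), (-102.0, np.float64(-10.4))]
[ -2.49 -10.11  -2.23] [   0.2 -103.2   51.2] 22.9333
```

The force rises sharply to about 10 N at y −103, where the stop is expected. I'll back off, check the tube, and stage behind the clamp handle.

```bash
python3 - <<'E'
from h import *
from fit import fit
m.move_l(W(0,-125,51)); m.move_l(W(0,-150,150),max_speed=.3)
for c in('top','side'):
    p,d=snap(c,c+'4'); q,e,n=fit(c,d,((-.03,.01),(-.1,-.005))); print(c,np.round(q,4))
    P=cloud(c,d).reshape(-1,3); P=P[(P[:,2]>.13)&(P[:,2]<.225)]; G=(P-[F[0],F[1],0])@np.column_stack([ex,ey,[0,0,1]])*1000
    G=G[(abs(G[:,0]-70)<40)&(abs(G[:,1]-30)<22)]; T=G[G[:,2]>190]
    print(len(G),G.min(0).round(),G.max(0).round(),'top',T.min(0).round(),T.max(0).round(), [np.round(np.array(r['at']),3) for r in m.look_for(c,'clamp_grip')][:1])
print(m.current_time())
E
```

```text
top [ 0.5285 -0.114  -0.0849 -0.0015 -0.0149 -0.0082  0.0561 -0.0008]
175 [ 50.  18. 132.] [ 89.  42. 220.] top [ 69.  18. 190.] [ 89.  42. 220.] [array([ 0.59 , -0.086,  0.186])]
side [ 0.5255 -0.114  -0.0851 -0.001  -0.0152 -0.0035  0.0561  0.0013]Traceback (most recent call last):
  File "<stdin>", line 8, in <module>
    return umr_minimum(a, axis, None, out, keepdims, initial, where)
ValueError: zero-size array to reduction operation minimum which has no identity
```

The tube is home at y −15 in both views. Next is the clamp, at about 1.7 rad: I'll approach over the top, behind the handle, and swing it down along its arc.

```bash
python3 - <<'E'
from h import *
m.move_l(W(0,-150,285),max_speed=.3); m.move_l(W(125,30,285),max_speed=.3); m.move_l(W(122,30,205),max_speed=.15)
print(m.current_time(),fo()); L=[]
for th in np.arange(1.75,.14,-.1):
    m.move_l(W(66-110*np.cos(th)+8*np.sin(th)+11.5,30,100+110*np.sin(th)+8*np.cos(th)),max_speed=.06)
    f=fo(); L.append((round(th,2),f.tolist()))
    if np.linalg.norm(f)>14: print('STOP'); break
for l in L: print(*l)
print(m.current_time(),Fx(m.current_ee_pos()))
p,d=snap('side','side5'); cv2.imwrite('pics/side5c.png',cv2.resize(p[150:320,280:460,::-1],None,fx=3,fy=3))
E
```

```text
26.0417 [0.03 0.29 0.99]
1.75 [-0.16, 0.24, -0.3]
1.65 [-0.31, -0.37, 0.49]
1.55 [-0.26, 0.34, 0.18]
1.45 [-0.45, 1.37, 0.25]
1.35 [-0.1, -0.5, -0.63]
1.25 [0.77, -0.18, 0.18]
1.15 [-0.28, -0.58, 0.2]
1.05 [1.1, 0.47, -0.45]
0.95 [-0.68, -0.33, -0.96]
0.85 [0.08, -0.18, 0.98]
0.75 [-0.79, 0.2, 0.25]
0.65 [0.78, 0.01, 1.24]
0.55 [-0.38, 0.04, -0.05]
0.45 [-0.12, 0.08, 0.04]
0.35 [0.28, 0.6, -0.29]
0.25 [0.29, 0.89, 0.55]
0.15 [0.64, -0.09, 0.12]
31.8083 [-30.3  30.  124.2]
```

View pics/side5c.png

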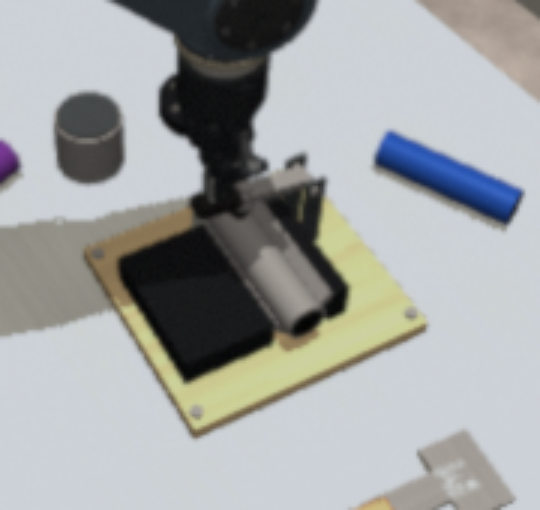

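The arm is now nearly level, with the fingertips on the handle at crop px (220, 195) and the tube still seated. I'll press down in 0.5 mm steps.

```bash
python3 - <<'E'
from h import *
b=np.mean([fo() for _ in range(5)],0); L=[]
m.move_l(W(-32.5,30,114),max_speed=.04); z=114.
while z>103.5:
    z-=.5; m.move_l(W(-32.5,30,z),max_speed=.02)
    f=np.mean([fo() for _ in range(4)],0)-b; L.append((z,round(float(m.current_ee_pos()[2]*1000),1),round(f[2],1)))
    if f[2]>10: break
print(*L); m.dwell(.3); print(fo()-b,Fx(m.current_ee_pos()),m.current_time())
E
```

```text
(113.5, 113.4, np.float64(0.5)) (113.0, 113.1, np.float64(2.7)) (112.5, 112.5, np.float64(3.4)) (112.0, 111.9, np.float64(2.8)) (111.5, 111.4, np.float64(0.9)) (111.0, 111.0, np.float64(1.9)) (110.5, 110.5, np.float64(2.6)) (110.0, 110.0, np.float64(2.3)) (109.5, 109.5, np.float64(2.4)) (109.0, 109.0, np.float64(3.7)) (108.5, 108.5, np.float64(4.1)) (108.0, 108.0, np.float64(5.3)) (107.5, 107.6, np.float64(5.2)) (107.0, 107.1, np.float64(6.4)) (106.5, 106.6, np.float64(7.3)) (106.0, 106.2, np.float64(8.7)) (105.5, 105.7, np.float64(9.4)) (105.0, 105.3, np.float64(9.7)) (104.5, 104.8, np.float64(11.1))
[-6.46  0.51 10.71] [-32.7  30.  104.8] 37.325
```

The force slope matches the foot spring: contact at z of about 109.5, then about 3.2 mm of compression, so about 9–10 N at the foot. Release and check.

```bash
python3 - <<'E'
from h import *
from fit import fit
m.move_l(W(-32.5,30,150),max_speed=.08); m.move_l(W(-100,60,280),max_speed=.3); m.move_l(W(-150,250,280),max_speed=.3)
m.dwell(.3)
for c in('top','side'):
    p,d=snap(c,c+'6'); q,e,n=fit(c,d,((-.03,.01),(-.1,-.005))); print(c,np.round(q,4))
    G=(cloud(c,d).reshape(-1,3)-[F[0],F[1],0])@np.column_stack([ex,ey,[0,0,1]])*1000
    G=G[(G[:,0]>-50)&(G[:,0]<-8)&(abs(G[:,1]-30)<9)&(G[:,2]>85)&(G[:,2]<140)]; print('handle z',len(G),np.median(G[:,2]) if len(G) else None)
cv2.imwrite('pics/side6c.png',cv2.resize(p[150:320,280:460,::-1],None,fx=3,fy=3))
print(m.current_time(),fo())
E
```

```text
top [ 5.273e-01 -1.136e-01 -8.650e-02 -3.000e-04 -1.530e-02 -7.600e-03
  5.630e-02 -1.000e-03]
handle z 100 104.13574099733788
side [ 0.5257 -0.114  -0.0965 -0.0008 -0.0157 -0.0013  0.056   0.0014]
handle z 79 106.6829365815451
39.9 [-0.15  0.42 -0.92]
```

View pics/side6c.png

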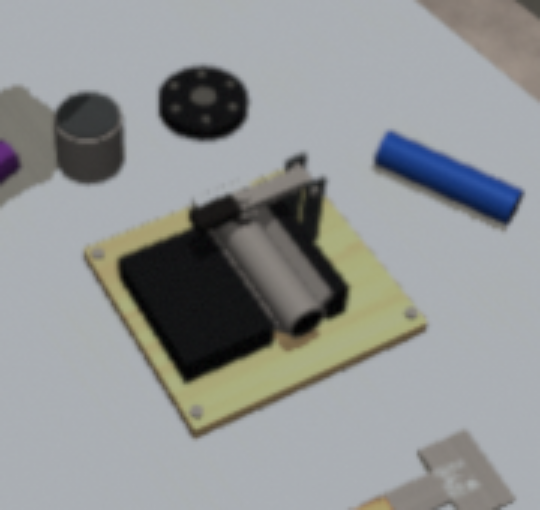

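The clamp stays level over the tube, with the handle at crop px (215, 210). The tube is home against the stop, the robot is clear, and the bystanders are untouched.

```bash
python3 -c "
from bench import manip as m
print(m.sign_off())"
```

```text
the job is handed in; nothing more can be done
None
```

I handed the job in at about 40 s: the last camera check showed the tube home in the vee against the stop with the clamp down on it, foot force about 9–10 N (estimated from the push force), but no verdict was returned.

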